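# Free the pawl and fold the ratchet arm down

### The job

The tie-down ratchet on the desk has been left with its arm standing up. With the fingertips only, press the pawl's thumb tab all the way down so that the pawl comes free of the teeth and stays free, then push the arm down by its cross-bar, past the teeth, until it lies fully down on its rest. Grasp nothing, do not raise the arm, leave the pawl free and the other things on the desk where they are, and finish clear of everything.

Things in the scene. Friction and masses are not known exactly. Their poses are not given: they have to be found in the camera images.
- ratchet: Tie-down ratchet, fixed: base plate 46x195 mm, two cheeks 38 mm apart outside, toothed wheel (70 mm) between. Origin: on the desk (z = 0) below the wheel's axle, which is 55 mm up. +y: level, from axle to the side where the arm lies when down; the pawl's tab is on the -y side. x: parallel to the axle. z up. Cheeks reach 91 mm up at the pawl's pivot (36 to 54 mm along -y), else 65 mm.
- grip_bar (a point): Centre of the arm's cross-bar: black round bar, 18 mm diameter, 70 mm long, parallel to the ratchet's x, at the end of the two-plate arm. It swings on a 140 mm circle about the axle: at arm angle q it lies 140 mm*cos(q) along the ratchet's +y and 55 mm + 140 mm*sin(q) above the desk.
- lever_arm (a joint): Arm angle, rad: 0 = level, fully down on its rest (hard stop; bar centre 55 mm above the desk); grows as the arm stands up. Starts at 0.76 to 0.98. Stiff hinge: the arm stays where it is left; pushing it down takes 1 to 6 N at the bar. With the pawl in, it goes down only to about 0.70, where a tooth meets the pawl.
- tab_top (a point): Centre of the top face of the pawl's thumb tab: ribbed flat steel, 30 mm (x) by 26 mm (y); 97 mm above the desk with the pawl in, about 83 mm when pressed fully down. The tab's top centre is 45 mm out along -y from, and 12.5 mm above, the pawl's pivot, which lies 45 mm along -y from the axle and 85 mm above the desk.
- pawl (a joint): Pawl angle, rad: 0 = nose in the teeth (start); 0.32 = tab pressed down to its stop, nose well clear of the teeth (it clears from about 0.12). Stiff pivot without a spring: it stays where it is left; pressing the tab takes about 3 to 4 N until the stop.
- label_roll: Bystander, loose: white label roll, 69 mm across, 40 mm high, standing flat to the right of the ratchet's thumb tab; origin at the centre of its underside
- hex_key: Bystander, loose: grey L-shaped hex key, 86x33x5 mm, lying on the robot's side of the ratchet; origin at the centre of its underside
- box_cutter: Bystander, loose: brown box cutter, 145x22x16 mm, lying on the robot's side of the ratchet; origin at the centre of its underside
- tape_measure: Bystander, loose: orange and black tape measure, 84x36x62 mm, right of the work; origin at the centre of its underside
- stapler: Bystander, loose: red and black stapler, 135x32x46 mm, right of the work; origin at the centre of its underside

How it is judged:
On the way, in this order (a step that is already met when the one before it is completed fails the run):
1. the pawl is pressed free while the arm still stands (value of joint pawl above 0.22 rad and value of joint lever_arm above 0.62 rad), for 0.2 s.
2. the arm is pushed down onto its rest (value of joint lever_arm below 0.05 rad and value of joint pawl above 0.2 rad), for 0.2 s.
At the end, for the whole second after the job is handed in: The arm lies at rest on its stop (arm angle under 0.05 rad) and the pawl is still free (pawl angle over 0.2 rad) (all of step 2 and not (velocity of joint lever_arm above 0.05 rad/s or velocity of joint lever_arm below -0.05 rad/s)); the robot touches nothing.
It fails at once if the arm is raised instead of pushed down (arm angle over 1.1 rad) (value of joint lever_arm above 1.1 rad).
It fails at once if the arm is forced past the teeth with the pawl still in (arm angle under 0.6 rad, pawl angle under 0.12 rad) (value of joint lever_arm below 0.6 rad and value of joint pawl below 0.12 rad).
It fails at once if a bystander is moved by more than 30 mm, lifted or carried (distance of any of label_roll, hex_key, box_cutter, tape_measure, stapler from where it was at the start of the episode above 0.03 m).
It also fails if it takes over 38 s, if anything falls off the work surface, if the arm or the gripper's body presses on something with over 40 N, if the wrist force passes 120 N, or if a joint passes its speed limit or range.

### The arm

A 6-joint arm with a two-finger parallel gripper is mounted at the origin on the work surface; the furniture and walls round the work are solid. World frame = base frame: x ahead of the robot, y to its left, z up, the work surface at z = 0. Lengths are in m, angles in rad, forces in N, time in s.
With the tool pointing down it reaches from about 0.225 to 0.875 m from the base axis. Payload 3.4 kg.
Tool frame: the origin (TCP) lies midway between the tips of the shut fingers; the grasp point (between the pads) lies 19 mm behind it (pinch_z is the distance from the TCP to the grasp point, in m); z points along the fingers, y is the line along which they close (so a half turn about z gives the same grasp; the last joint's range is limited). The gripper opens to 85 mm and grips with 20 to 120 N. Pads are 22 mm wide; open, the fingers measure 114 mm over their backs; the gripper's body (76 mm by 85 mm) begins 54 mm behind the grasp point. The pads swing forward as they close: fully open they stand 13 mm farther back than shut.
Start: joints at [-1.435, 0.276, 1.505, -0, 1.361, -0.121], TCP at [0.146, -0.556, 0.231] pointing down, gripper open.
Joint ranges: [-2.89, 2.89], [-0.75, 2.08], [0.22, 2.7], [-1.18, 4.32], [0.11, 2.71], [-2.7, 2.7]. Speed limits (rad/s): [2.57, 2.57, 3.14, 3.14, 3.14, 3.14].

### API

Orientations are given as a unit quaternion [w, x, y, z].
In Python, from rig import get_state, get_image, sign_off, pinch_z gives the robot as it stands.
- The arm moves only by the tool send_rows, never from a script. Its argument "steps" is one flat list of numbers, 5 for each row, row after row: the gripper's target within -1 to 1 (fully open at 1, half-way at 0, shut at -1), then the shift along the tool's x, y, z in cm, then the turn about the tool's z in degrees. In form: [gripper, x, y, z, roll, gripper, x, y, z, roll, ...]. A call has 1 to 12 rows; each row shifts and turns the commanded pose from where the row before left it, along the tool's axes as they then stand; what a row does not reach is not made up. A row lasts 1/10 s, in which the tool goes at most 50 mm and 8.59 degrees, less where a joint would pass 70% of its speed; a pose out of reach is approached as far as the arm can. A call is refused whole if a number of a shift passes 5 or a number of a turn 8.59, either way. A call with a gripper value outside its range is refused whole. The fingers move at their own pace and stop on an object; "newtons" is the grip in N (left out, the last holds). Time passes only in rows, so rows that do not move let the fingers close. It gives the time, the measured TCP pose, the force, the opening and the grip force at its end, in the units of the state.
- get_state(): the state, without advancing time (a new reading comes with each control period).
- get_image(name): name is "scene" or "top" or "wrist"; returns a dict with "color" (400x640x3 uint8, red, green, blue), "mtx" (3x3 intrinsics, pixels), "k1" (the pictures are not rectified: a ray, as slopes to the right and down, at radius r is drawn at 1 + k1 r^2 times it, then the intrinsics apply), "T" (4x4, takes a point from camera to world coordinates); the wrist camera has in their place "mount" (4x4, takes a point from camera to tool coordinates, whose origin is the TCP and whose axes are the flange's). Camera axes: x right, y down, z forward; pixel columns grow to the right and rows downward; lengths in m; the calibration is good to about 2 mm. A picture is of the moment at which its call begins: read the wrist's pose just before it. There is no depth.
- sign_off(): hands the job in; it is judged then, once.
The state is a dict: "clock": time; "qpos": joint angles; "qd": joint speeds; "effort": joint torques, N m; "position": TCP position; "ee_rot": TCP orientation; "contact_force": force on the tool from outside, world axes, zero at the start; "moment": the same for the moment, N m; "width": finger opening in m; "gripper_force": force on a finger pad.
Only numpy, scipy, OpenCV 4.12 (cv2) and the standard library are available. Lean on these libraries where they do the work, as an engineer would, in place of code of your own. Each camera call takes 0.05 s, during which the arm holds its last target. There are 200 camera calls.

## Working session

There is one attempt and no reset: what is moved stays moved. The work goes in short steps, Python scripts to look and compute and a tool call to move; the robot and the scene stay as the last step left them, time stands still between calls to the robot, and variables do not carry over. Pictures are saved under pics/ and viewed, at most 10 in all, crops included, and the job is handed in when it is done.

Besides the shell and the picture viewer there is one more tool, called after ">>>" in YAML: its name, and indented under it one key for each argument. send_rows: Moves the arm, as the interface text tells. Its arguments: {"type":"object","properties":{"steps":{"type":"array"},"newtons":{"type":"number"}},"required":["steps"]}

```bash
mkdir -p pics; python3 - <<'E'
from rig import *
import cv2,numpy as np
s=get_state();print(s, pinch_z)
for n in("scene","top"):
    i=get_image(n);cv2.imwrite(f"pics/{n}0.png",i["color"][:,:,::-1]);print(n,i["mtx"],i["k1"],i["T"])
E
```

```text
{'clock': 0.0, 'qpos': array([-1.43498630e+00,  2.76623447e-01,  1.50615022e+00, -1.16429851e-05,
        1.36066485e+00, -1.20986856e-01]), 'qd': array([-0.00125826, -0.000295  , -0.00025692, -0.00141291, -0.00140182,
       -0.00040909]), 'effort': array([ 7.00025066e-04, -4.16766143e+01, -2.45802587e+01,  4.69669351e-05,
        1.11975460e-02, -1.78038260e-05]), 'position': array([ 0.14596746, -0.55562385,  0.23041666]), 'ee_rot': array([-9.22863760e-04,  9.91767660e-01,  1.28047087e-01, -1.25324819e-05]), 'contact_force': array([-0.04689495,  0.38570334,  0.09852821]), 'moment': array([-0.01549398,  0.01302807, -0.01279293]), 'gripper_force': 0.0, 'width': 0.0850071690932776} 0.0187
scene [[410.05146448   0.         316.36166431]
 [  0.         410.05146448 201.13308927]
 [  0.           0.           1.        ]] -0.08885829081207906 [[-0.88461964 -0.30840195  0.34976612  0.04134799]
 [-0.46617932  0.56690642 -0.67918625  0.7560272 ]
 [ 0.0111777  -0.76387522 -0.64526716  0.85131634]
 [ 0.          0.          0.          1.        ]]
top [[444.22736357   0.         326.29536996]
 [  0.         444.22736357 192.41221995]
 [  0.           0.           1.        ]] -0.08391274177180641 [[ 0.02385995 -0.9970026   0.07359704  0.34734874]
 [-0.99950497 -0.02228012  0.0222128  -0.01866102]
 [-0.02050647 -0.0740906  -0.99704065  1.42176618]
 [ 0.          0.          0.          1.        ]]
```

View pics/scene0.png

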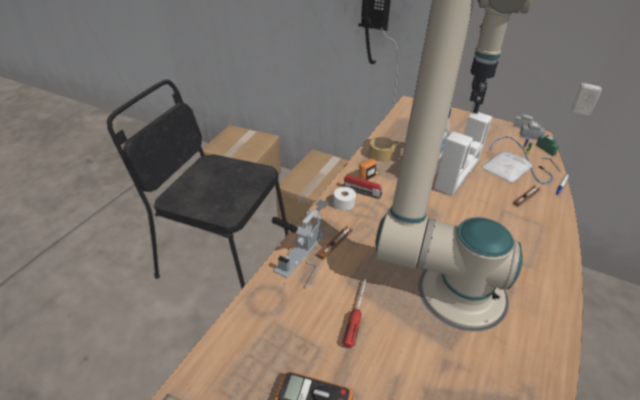

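View pics/top0.png

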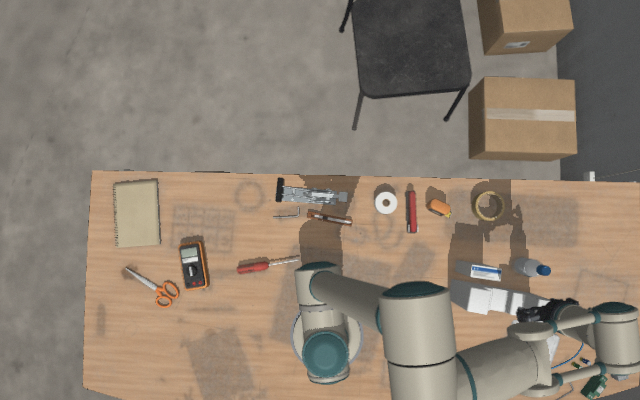

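The ratchet is at about (275–348, 178–205) in the top view, with the black bar at (280,190) and the tab at the right near (342,197). In the scene view it is at about (275–325, 205–275). I'll enlarge both.

```bash
python3 - <<'E'
import cv2,numpy as np
a=cv2.imread("pics/top0.png")[165:230,265:365];b=cv2.imread("pics/scene0.png")[190:285,260:360]
a=cv2.resize(a,None,fx=8,fy=8,interpolation=2)
cv2.imwrite("pics/c1.png",a)
cv2.imwrite("pics/c2.png",cv2.resize(b,None,fx=6,fy=6,interpolation=2))
E
```

```text
(no output)
```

View pics/c1.png

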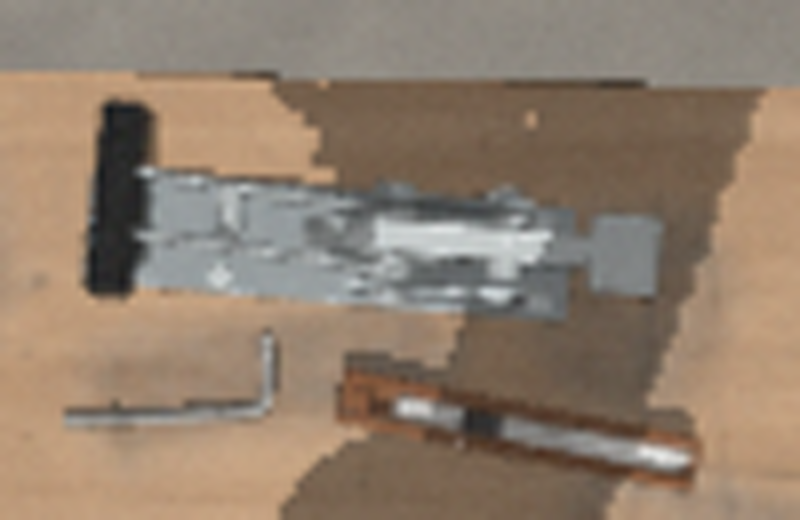

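View pics/c2.png

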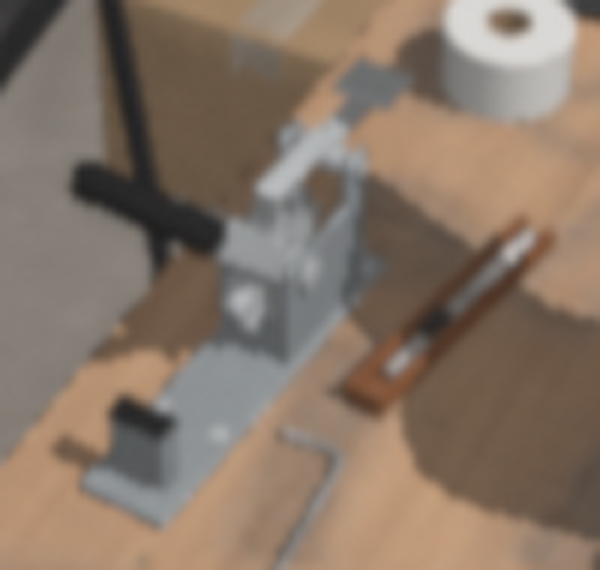

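Top crop: the bar's centre is at about (120,198) and the tab's centre at about (625,256). Scene crop: bar (150,208), tab (373,85), rest pad (143,415). Next I'll triangulate these points.

```bash
cat > h.py <<'E'
from rig import *
import cv2,numpy as np
def ray(im,u,v):
    d=np.array([im["k1"],0,0,0.])
    p=cv2.undistortPoints(np.array([[[u,v]]],float),im["mtx"],d)[0,0]
    r=im["T"][:3,:3]@np.array([p[0],p[1],1]);return im["T"][:3,3],r/np.linalg.norm(r)
def plane(im,u,v,z):
    o,r=ray(im,u,v);return o+r*(z-o[2])/r[2]
def tri(r1,r2):
    A=np.zeros((3,3));b=np.zeros(3)
    for o,r in(r1,r2):
        P=np.eye(3)-np.outer(r,r);A+=P;b+=P@o
    x=np.linalg.solve(A,b);return x,[np.linalg.norm((np.eye(3)-np.outer(r,r))@(x-o)) for o,r in(r1,r2)]
def proj(im,X):
    T=np.linalg.inv(im["T"]);c=T[:3,:3]@X+T[:3,3]
    return cv2.projectPoints(c[None],np.zeros(3),np.zeros(3),im["mtx"],np.array([im["k1"],0,0,0.]))[0].ravel()
E
python3 - <<'E'
from h import *
np.set_printoptions(precision=4,suppress=True)
t=get_image("top");s=get_image("scene")
T=lambda x,y:((x+.5)/8-.5+265,(y+.5)/8-.5+165)
S=lambda x,y:((x+.5)/6-.5+260,(y+.5)/6-.5+190)
print("bar",tri(ray(t,*T(120,198)),ray(s,*S(150,208))))
print("tab",tri(ray(t,*T(625,256)),ray(s,*S(373,85))))
for n,p in dict(e1=(125,103),e2=(112,293)).items():print(n,[plane(t,*T(*p),z) for z in(.055,.16)])
print("tabcorners",[plane(t,*T(*p),.097) for p in((592,215),(663,217),(657,297),(590,293))])
print("tab s",plane(s,*S(373,85),.097),"tab t",plane(t,*T(625,256),.097))
print("rest s",plane(s,*S(143,415),.046))
print("base right end",[plane(t,*T(*p),.004) for p in((572,205),(566,320))], "base left s",[plane(s,*S(*p),.004) for p in((83,480),(162,520))])
for n,p in dict(roll=(385.5,202),).items():print(n,plane(t,*p,.04))
E
```

```text
bar (array([0.4453, 0.1428, 0.1591]), [np.float64(0.0012947268729284476), np.float64(0.0012947268729284398)])
tab (array([ 0.4337, -0.0386,  0.0935]), [np.float64(0.0003990605466289277), np.float64(0.00039906054662886697)])
e1 [array([0.4916, 0.156 , 0.055 ]), array([0.4805, 0.1426, 0.16  ])]
e2 [array([0.4177, 0.1587, 0.055 ]), array([0.4123, 0.1451, 0.16  ])]
tabcorners [array([ 0.4489, -0.0258,  0.097 ]), array([ 0.4487, -0.0523,  0.097 ]), array([ 0.4187, -0.0507,  0.097 ]), array([ 0.4197, -0.0256,  0.097 ])]
tab s [ 0.4315 -0.0351  0.097 ] tab t [ 0.4338 -0.0384  0.097 ]
rest s [0.4447 0.1558 0.046 ]
base right end [array([ 0.4598, -0.0182,  0.004 ]), array([ 0.4137, -0.0168,  0.004 ])] base left s [array([0.4692, 0.1704, 0.004 ]), array([0.4265, 0.1732, 0.004 ])]
roll [ 0.4236 -0.1728  0.04  ]
```

>>> send_rows:
  steps: [-1, 0, 0, -3, 6, -1, 0, 0, -4, 6, -1, 0, 0, -3, 6, -1, 4, 0, 0, 0, -1, 4, 0, 0, 0, -1, 4, 0, 0, 0, -1, 4, 0, 0, 0, -1, 4, 0, 0, 0, -1, 4, 0, 0, 0, -1, 1.7, 0, 0, 0, -1, 0, 0, 0, 0]
  newtons: 40

```text
clock: 1.3
position: [0.4048, -0.5705, 0.3299]
ee_rot: [-0.001, 1.0, -0.027, -0.0]
contact_force: [-0.7, 0.7, 0.5]
width: 0.0001
gripper_force: 0.0
```

>>> send_rows:
  steps: [-1, 0, -4, 0, 0, -1, 0, -4, 0, 0, -1, 0, -4, 0, 0, -1, 0, -4, 0, 0, -1, 0, -4, 0, 0, -1, 0, -4, 0, 0, -1, 0, -4, 0, 0, -1, 0, -4, 0, 0, -1, 0, -4, 0, 0, -1, 0, -4, 0, 0, -1, 0, -4, 0, 0, -1, 0, -4, 0, 0]

```text
clock: 2.5
position: [0.4285, -0.0911, 0.3316]
ee_rot: [0.001, 1.0, -0.03, -0.0]
contact_force: [0.8, -0.0, 1.5]
width: -0.0
gripper_force: 0.0
```

>>> send_rows:
  steps: [-1, 0, -3, 2, 0, -1, 0, -1.7, 4, 0, -1, 0, 0, 4, 0, -1, 0, 0, 4, 0, -1, 0, 0, 2, 0, -1, 0, 0, 0, 0, -1, 0, 0, 0, 0]

```text
clock: 3.2
position: [0.4326, -0.0456, 0.172]
ee_rot: [0.0, 1.0, -0.029, 0.0]
contact_force: [0.7, -0.6, 0.2]
width: -0.0002
gripper_force: 0.0
```

>>> send_rows:
  steps: [-1, 0, 0, 3, 0, -1, 0, 0, 3, 0, -1, 0, 0, 0.5, 0, -1, 0, 0, 0, 0, -1, 0, 0, 0.5, 0, -1, 0, 0, 0.5, 0, -1, 0, 0, 0.3, 0, -1, 0, 0, 0, 0]

```text
clock: 4.0
position: [0.4338, -0.0454, 0.0938]
ee_rot: [0.001, 1.0, -0.029, 0.001]
contact_force: [1.1, -1.7, 2.0]
width: 0.0
gripper_force: 0.9
```

```bash
python3 - <<'E'
from h import *
i=get_image("scene")["color"][180:290,255:375,::-1];cv2.imwrite("pics/c3.png",cv2.resize(i,None,fx=5,fy=5,interpolation=2))
print(get_state()["contact_force"],get_state()["position"])
E
```

```text
[ 0.42661498 -2.33157633  3.12214838] [ 0.43368079 -0.04519113  0.0937769 ]
```

View pics/c3.png

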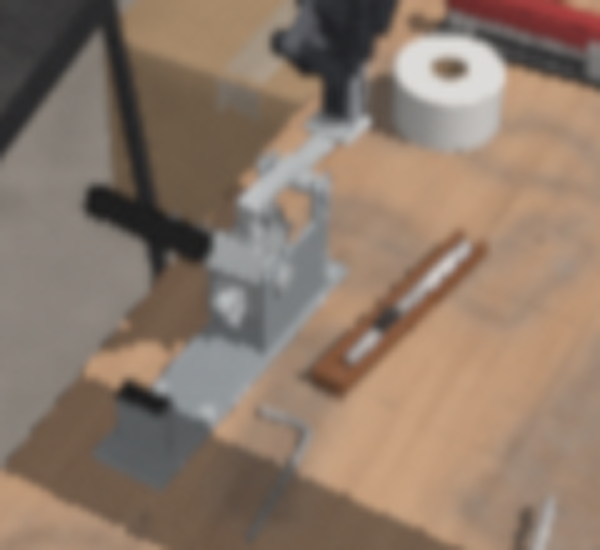

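The closed fingertips stand on the tab at about (345,120), with contact at z 0.094 and 3 N. I'll press on in small steps until the stop.

>>> send_rows:
  steps: [-1, 0, 0, 0.3, 0, -1, 0, 0, 0.3, 0, -1, 0, 0, 0.2, 0, -1, 0, 0, 0, 0]

```text
clock: 4.45
position: [0.4329, -0.0448, 0.085]
ee_rot: [-0.0, 1.0, -0.029, 0.0]
contact_force: [0.9, -3.5, 3.4]
width: -0.0003
gripper_force: 1.3
```

>>> send_rows:
  steps: [-1, 0, 0, 0.2, 0, -1, 0, 0, 0.1, 0, -1, 0, 0, 0, 0]

```text
clock: 4.75
position: [0.433, -0.0448, 0.0826]
ee_rot: [0.0, 1.0, -0.029, 0.0]
contact_force: [0.6, -1.5, 6.0]
width: -0.0002
gripper_force: 3.1
```

>>> send_rows:
  steps: [-1, 0, 0, 0.1, 0, -1, 0, 0, 0.1, 0, -1, 0, 0, 0, 0]

```text
clock: 5.05
position: [0.4332, -0.0447, 0.0818]
ee_rot: [0.0, 1.0, -0.029, 0.001]
contact_force: [-1.9, -2.1, 17.0]
width: -0.0
gripper_force: 8.2
```

>>> send_rows:
  steps: [-1, 0, 0, 0.1, 0, -1, 0, 0, 0.1, 0, -1, 0, 0, 0, 0]

```text
clock: 5.35
position: [0.4334, -0.0447, 0.0811]
ee_rot: [0.0, 1.0, -0.029, 0.001]
contact_force: [-4.8, -1.4, 28.8]
width: -0.0002
gripper_force: 13.5
```

>>> send_rows:
  steps: [-1, 0, 0, -2, 0, -1, 0, 0, -4, 0, -1, 0, 0, -4, 0, -1, 0, 0, -4, 0, -1, 0, -4, 0, 0, -1, 0, -4, 0, 0, -1, 0.1, -4, 0, 0, -1, 0, -4, 0, 0, -1, 0, -2.8, 0, 0, -1, 0, 0, 0, 0, -1, 0, 0, 0, 0]

```text
clock: 6.45
position: [0.4432, 0.1434, 0.2173]
ee_rot: [0.0, 1.0, -0.028, -0.002]
contact_force: [0.4, 0.0, -0.4]
width: 0.0
gripper_force: 0.0
```

```bash
python3 - <<'E'
from h import *
s=get_image("scene")["color"][180:290,255:375,::-1];t=get_image("top")["color"][165:225,265:375,::-1]
f=lambda i:cv2.resize(i,(600,int(600*i.shape[0]/i.shape[1])),interpolation=2)
a=f(s);b=f(t);c=np.vstack([a,b]);cv2.imwrite("pics/c4.png",cv2.resize(c,None,fx=.67,fy=.67))
print(c.shape,get_state()["contact_force"],get_state()["position"])
E
```

```text
(877, 600, 3) [ 0.24314165 -0.06035309 -0.33853629] [0.44374937 0.1423082  0.2176588 ]
```

View pics/c4.png

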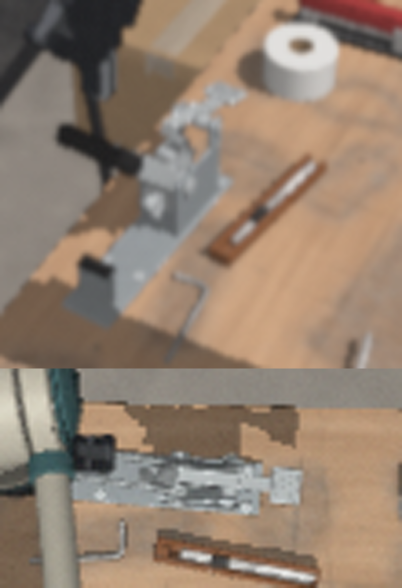

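The tab is now down, at about (225,95), and the arm is still standing, with the fingers over the bar at about (95,130). Next I'll push along the arc.

>>> send_rows:
  steps: [-1, 0, -0.3, 2, 0, -1, 0, 0, 2, 0, -1, 0, 0, 0.5, 0, -1, 0, -0.4, 0.6, 0, -1, 0, -0.4, 0.5, 0, -1, 0, -0.4, 0.4, 0, -1, 0, -0.4, 0.4, 0, -1, 0, 0, 0, 0]

```text
clock: 7.35
position: [0.4461, 0.1624, 0.1541]
ee_rot: [-0.0, 1.0, -0.028, 0.0]
contact_force: [-0.8, -0.0, -0.1]
width: 0.0
gripper_force: 0.0
```

>>> send_rows:
  steps: [-1, 0, -0.4, 0.6, 0, -1, 0, -0.4, 0.6, 0, -1, 0, -0.4, 0.5, 0, -1, 0, 0, 0, 0]

```text
clock: 7.75
position: [0.4471, 0.1747, 0.137]
ee_rot: [-0.0, 1.0, -0.028, 0.001]
contact_force: [0.2, -0.8, 0.4]
width: -0.0001
gripper_force: 0.1
```

```bash
python3 - <<'E'
from h import *
s=get_image("scene")["color"][170:280,245:365,::-1]
cv2.imwrite("pics/c5.png",cv2.resize(s,None,fx=6,fy=5,interpolation=2)[:,:])
print(get_state()["contact_force"],get_state()["position"])
E
```

```text
[-0.12129081 -0.10737358  1.54290349] [0.44677428 0.17390846 0.13697608]
```

View pics/c5.png

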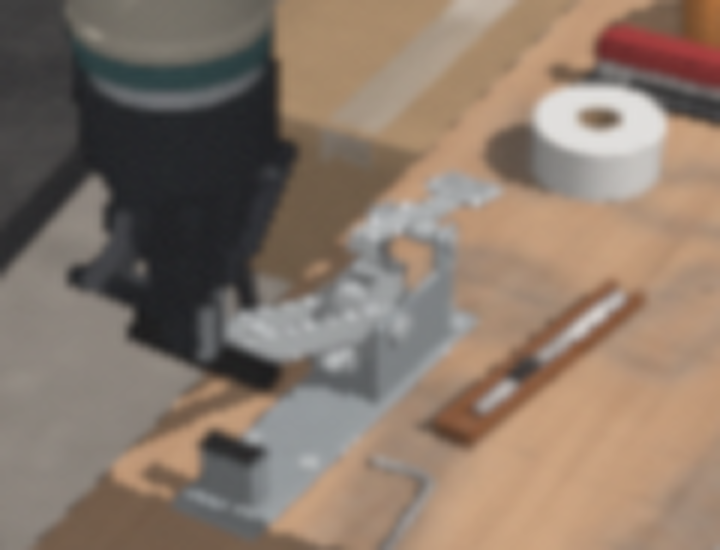

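The arm has followed down, with the bar at about (205,355) under the fingertips, and it is past the teeth with the tab still down. I'll continue along the arc.

>>> send_rows:
  steps: [-1, 0, -0.35, 0.6, 0, -1, 0, -0.3, 0.6, 0, -1, 0, -0.3, 0.65, 0, -1, 0, -0.25, 0.65, 0, -1, 0, -0.2, 0.7, 0, -1, 0, -0.2, 0.65, 0, -1, 0, -0.15, 0.7, 0, -1, 0, -0.1, 0.7, 0, -1, 0, -0.1, 0.6, 0, -1, 0, 0, 0.6, 0, -1, 0, 0, 0.4, 0, -1, 0, 0, 0, 0]

```text
clock: 9.0
position: [0.4466, 0.1926, 0.0679]
ee_rot: [0.001, 1.0, -0.029, -0.001]
contact_force: [0.1, -0.2, 0.8]
width: 0.0001
gripper_force: 0.0
```

>>> send_rows:
  steps: [-1, 0, 0, 0.2, 0, -1, 0, 0, 0.1, 0, -1, 0, 0, 0, 0]

```text
clock: 9.3
position: [0.4471, 0.193, 0.0656]
ee_rot: [0.0, 1.0, -0.029, -0.0]
contact_force: [-0.5, 0.4, -0.2]
width: 0.0
gripper_force: 0.0
```

>>> send_rows:
  steps: [-1, 0, 0, 0.2, 0, -1, 0, 0, 0.1, 0, -1, 0, 0, 0, 0]

```text
clock: 9.6
position: [0.4475, 0.1932, 0.0637]
ee_rot: [0.0, 1.0, -0.029, 0.0]
contact_force: [-3.7, -1.0, 9.4]
width: 0.0002
gripper_force: 4.5
```

>>> send_rows:
  steps: [-1, 0, 0, 0.1, 0, -1, 0, 0, 0.1, 0, -1, 0, 0, 0, 0]

```text
clock: 9.9
position: [0.4476, 0.1932, 0.0633]
ee_rot: [0.0, 1.0, -0.029, 0.001]
contact_force: [-6.6, -1.7, 22.3]
width: -0.0001
gripper_force: 11.0
```

The arm is hard on its stop: 22 N at z 0.063, where I expected 0.064. I'll retreat upward and check.

>>> send_rows:
  steps: [-1, 0, 0, 0, 0, -1, 0, 0, 0, 0, -1, 0, 0, -1, 0, -1, 0, 0, -3, 0, -1, 0, 0, -4, 0, -1, 0, 0, -4, 0, -1, 0, 0, -4, 0, -1, 0, 0, -2, 0, -1, 0, 0, 0, 0, -1, 0, 0, 0, 0, -1, 0, 0, 0, 0]

```text
clock: 11.0
position: [0.4465, 0.193, 0.2391]
ee_rot: [0.001, 1.0, -0.029, -0.002]
contact_force: [-0.1, -0.4, 0.1]
width: -0.0001
gripper_force: 0.0
```

```bash
python3 - <<'E'
from h import *
s=get_image("scene")["color"][170:280,245:365,::-1]
cv2.imwrite("pics/c6.png",cv2.resize(s,None,fx=6,fy=5,interpolation=2))
print(get_state()["contact_force"],get_state()["position"],get_state()["qd"])
E
```

```text
[-0.29820431  0.19130049 -0.75524386] [0.44653015 0.19299426 0.23901483] [-0.00043863  0.00176378 -0.00248863 -0.00097964  0.00222995 -0.00048327]
```

View pics/c6.png

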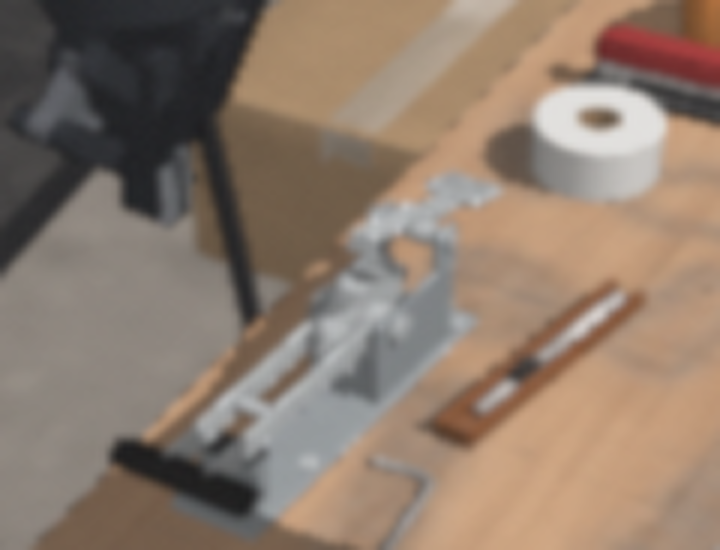

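The arm lies level on its rest, with the bar at about (185,475). The tab is still down at about (463,188), the gripper is clear, and the bystanders in view (label roll, box cutter, hex key) haven't moved.

```bash
python3 -c "from rig import *;print(sign_off())"
```

```text
the job is handed in; nothing more can be done
None
```

I pressed the pawl's tab down to its stop, pushed the arm down past the teeth onto its rest, and handed the job in at about 11 s with the gripper clear; no verdict came back from the sign-off.

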